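# Seat the culture dish in the V-stop

### The arm

A 6-joint arm with a two-finger parallel gripper is mounted at the origin on a cart in front of the work surface, level with it; the furniture and walls round the work are solid. World frame = base frame: x ahead of the robot, y to its left, z up, the work surface at z = 0. Lengths are in m, angles in degrees, forces in N, time in s.
With the tool pointing down it reaches from about 0.4 to 0.825 m from the base axis. Payload 7 kg.
Tool frame: the origin (TCP) lies on the centre line of the jaws, within the pads' length; the fingertips stand 19 mm ahead of it and the grasp point (between the pads) is the TCP; z points along the fingers, y is the line along which they close (so a half turn about z gives the same grasp; the last joint's range is limited). The gripper opens to 88 mm and grips with 3 to 60 N. Pads are 19 mm wide; open, the fingers measure 130 mm over their backs; the gripper's body (78 mm by 193 mm) begins 47 mm behind the grasp point.
Start: joints at [87.439, 20.546, 0.682, 0, -70.136, -16.507], TCP at [0.221, 0.638, 0.246] pointing down, gripper open.
Joint ranges: [-176.03, 176.03], [-82.01, 121.73], [-58.28, 71.71], [-173.87, 95.51], [-174.79, -0.11], [-173.66, 173.66]. Speed limits (degrees/s): [136.94, 136.94, 172.46, 180, 180, 180].

### API

Orientations are given as [roll, pitch, yaw] about the fixed x, y, z axes, in that order (R = Rz(yaw) Ry(pitch) Rx(roll)).
In Python, from plant import get_state, capture, close_job gives the robot as it stands.
- The arm moves only by the tool apply_moves, never from a script. Its argument "targets" is a list of rows, each a list of 7 numbers: the opening, from 0 (shut) to 1 (fully open), then the shift along the tool's x, y, z normalised to -1 to 1, where 1 is 1000 mm, then the turn, a rotation vector about the tool's x, y, z normalised to -1 to 1, where 1 is 90 degrees. In form: [[claw, tx, ty, tz, ax, ay, az], ...]. A call has 1 to 20 rows; each row shifts and turns the commanded pose from where the row before left it, along the tool's axes as they then stand; what a row does not reach is not made up. A row lasts 1/12 s, in which the tool goes at most 41.7 mm and 7.16 degrees, less where a joint would pass 70% of its speed; a pose out of reach is approached as far as the arm can. A call with a number of a shift or a turn outside -1 to 1 is refused whole. A call with a gripper value outside its range is refused whole. The fingers move at their own pace and stop on an object; "newtons" is the grip in N (left out, the last holds). Time passes only in rows, so rows that do not move let the fingers close. It gives the time, the measured TCP pose, the force, the opening and the grip force at its end, in the units of the state.
- get_state(): the state, without advancing time (a new reading comes with each control period).
- capture(name): name is "scene" or "top" or "wrist"; returns a dict with "frame" (420x560x3 uint8, red, green, blue), "range_z" (420x560 float32, m along the optical axis (not along the pixel's ray), 0 where there is no reading), "camera_matrix" (3x3 intrinsics, pixels), "T" (4x4, takes a point from camera to world coordinates). Camera axes: x right, y down, z forward; pixel columns grow to the right and rows downward; lengths in m; the calibration is good to about 2 mm. A picture is of the moment at which its call begins.
- close_job(): hands the job in; it is judged then, once.
The state is a dict: "time_s": time; "joints": joint angles; "qd": joint speeds; "joint_torque": joint torques, N m; "tcp_pos": TCP position; "eef_rot": TCP orientation; "contact_force": force on the tool from outside, world axes, zero at the start; "moment": the same for the moment, N m; "gripper_width": finger opening in m; "gripper_force": force on a finger pad.
Only numpy, scipy, OpenCV 4.12 (cv2) and the standard library are available. Lean on these libraries where they do the work, as an engineer would, in place of code of your own. Each camera call takes 0.05 s, during which the arm holds its last target. There are 200 camera calls.

### The job

Slide the petri dish with the pink culture medium along the bench into the mouth of the blue V-shaped stop, and push it home until it sits centred against both faces of the V. Keep the dish flat on the bench, do not move the roll of tape or the green timer, and leave the dish there, let go.

Things in the scene. Friction and masses are not known exactly. Their poses are not given: they have to be found in the camera images.
- dish: white-rimmed round petri dish with pink culture medium (not the flat pink stain on the bench), 91 mm across, 15 mm high (its wall, where it can be pushed, is 86 to 87 mm across and 12 mm high), about 30 g, loose, flat on the bench (z = 0). Too wide to grasp: push its side low down, fingertips 3 to 6 mm above the bench. Origin: centre of its underside; z axis up; its yaw means nothing.
- tape: roll of beige label tape, 98 mm across and 25 mm high, loose, flat on the bench beside the dish; bystander. Dish and tape may stand either way round. Origin: centre of its underside. Farther left, a fixed pipette stand 0.3 m tall has side arms that reach to y = -0.14 at x = 0.5 to 0.57: keep the wrist to the right (-y) of it.
- timer: green bench timer with pink keys, 66 x 92 x 28 mm, loose, to the right of the V-stop; bystander. Origin: centre of its underside.
- seat (a point): point on the bench (z = 0) where the dish's centre is when the dish touches both faces. The V's corner lies 62 mm beyond it (+x of the V-stop); the free ends of the arms lie about 6 mm beyond it in x, 55 mm to either side (66 mm at their outer edges). Dish and tape start 140 to 160 mm in front of it (-x), one 65 to 80 mm left, the other as far right, of the V's middle line.
- v_stop: blue metal V-stop, immovable on the bench: two straight vertical faces at 90 degrees to each other, 78 mm long, 20 mm high, in arms 14 mm thick; no floor plate, so the dish stays on the bench. x axis: along the V's middle line into its corner; the V opens to -x, towards the robot. Pushed straight at the seat, the dish centres itself on the faces. Origin: same point as seat.
There are look-alikes about, which are no part of the job. There is more than one size of the dish; the job needs the smaller.

How it is judged (in metres and radians):
On the way:
1. the dish is pressed against the V-stop, with its centre within 10 mm of the seat (horizontal distance between dish and seat below 0.01 m and contact force between dish and v_stop above 0.2 N), for 0.05 s.
At the end, for the whole second after the job is handed in: The dish rests flat on the bench with its centre within 10 mm of the seat in the V (touching or all but touching both faces), at rest and let go (horizontal distance between dish and seat below 0.01 m and height (world z) of dish below 0.006 m and angle between dish's own z axis and vertical below 0.1 rad and linear speed of dish below 0.02 m/s).
It fails at once if the dish is lifted more than 15 mm off the bench or tipped by more than about 20 degrees (height (world z) of dish above 0.015 m or angle between dish's own z axis and vertical above 0.35 rad).
It fails at once if the roll of tape is moved by more than 20 mm (distance of tape from where it was at the start of the episode above 0.02 m).
It fails at once if the timer is moved by more than 20 mm (distance of timer from where it was at the start of the episode above 0.02 m).
It also fails if it takes over 29 s, if anything falls off the work surface, if the arm or the gripper's body presses on something with over 40 N, if the wrist force passes 120 N, or if a joint passes its speed limit or range.

## Working session

There is one attempt and no reset: what is moved stays moved. The work goes in short steps, Python scripts to look and compute and a tool call to move; the robot and the scene stay as the last step left them, time stands still between calls to the robot, and variables do not carry over. Pictures are saved under pics/ and viewed, at most 10 in all, crops included, and the job is handed in when it is done.

Besides the shell and the picture viewer there is one more tool, called by a JSON object that holds its "method" and its "body". apply_moves: Moves the arm, as the interface text tells. Scaled input: -1 to 1 covers 1000 mm each way for a shift and 90 degrees each way for a turn. Its arguments: {"type":"object","properties":{"targets":{"type":"array","items":{"type":"array","items":{"type":"number"}}},"newtons":{"type":"number"}},"required":["targets"]}

```bash
mkdir -p pics
python3 - <<'E'
from plant import *
import cv2,numpy as np
s=get_state();print({k:np.round(s[k],3) for k in('time_s','tcp_pos','eef_rot','gripper_width')})
for n in('scene','top'):
    c=capture(n);cv2.imwrite(f'pics/{n}0.png',c['frame'][:,:,::-1]);np.savez(f'{n}0.npz',**c);print(np.round(c['T'],3))
E
```

```text
{'time_s': np.float64(0.0), 'tcp_pos': array([0.22 , 0.638, 0.245]), 'eef_rot': array([ 1.79903e+02, -7.00000e-03, -1.90760e+01]), 'gripper_width': np.float64(0.088)}
[[ 0.614 -0.554  0.563 -0.084]
 [-0.789 -0.445  0.424 -0.666]
 [ 0.016 -0.704 -0.71   0.868]
 [ 0.     0.     0.     1.   ]]
[[-0.123 -0.971  0.203  0.321]
 [-0.992  0.12  -0.026 -0.173]
 [ 0.    -0.205 -0.979  1.166]
 [ 0.     0.     0.     1.   ]]
```

View pics/top0.png

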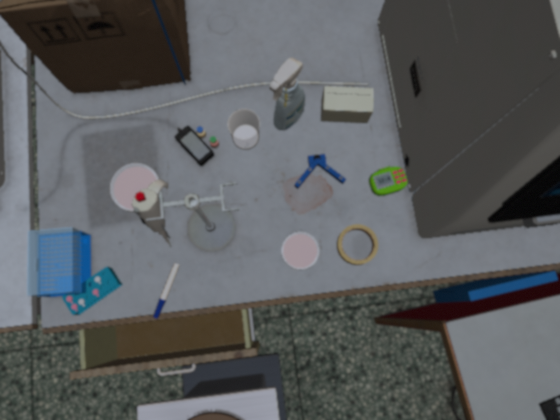

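View pics/scene0.png

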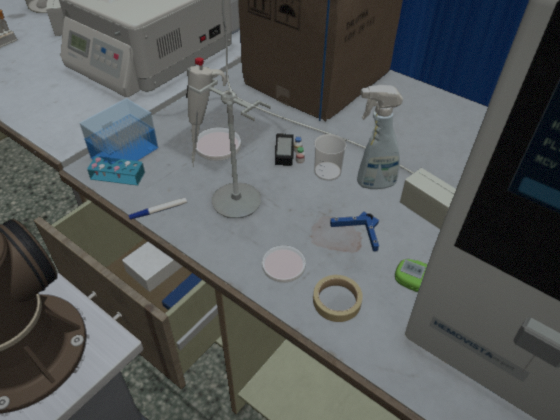

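The top view shows the dish at (300,250), the tape at (357,245), the V with its corner near (318,158), and the timer at (388,180). The stain is at (308,190), and the larger look-alike dish is at (134,187). The stand arms reach to about (235,195). Next I measure these.

```bash
cat > h.py <<'E'
import cv2,numpy as np
def world(c):
    K,T,Z=c['camera_matrix'],c['T'],c['range_z'].astype(float)
    v,u=np.mgrid[:Z.shape[0],:Z.shape[1]]
    P=np.stack([(u-K[0,2])/K[0,0]*Z,(v-K[1,2])/K[1,1]*Z,Z],-1)@T[:3,:3].T+T[:3,3]
    P[Z<=0]=np.nan
    return P
def circle(pts):
    A=np.c_[2*pts,np.ones(len(pts))];s=np.linalg.lstsq(A,(pts**2).sum(1),rcond=None)[0]
    return s[:2],np.sqrt(s[2]+s[:2]@s[:2])
def project(c,p):
    q=(np.asarray(p)-c['T'][:3,3])@c['T'][:3,:3];q=q@c['camera_matrix'].T
    return q[...,:2]/q[...,2:]
def ray(c,uv,z):
    d=np.c_[np.asarray(uv,float),np.ones(len(uv))]@np.linalg.inv(c['camera_matrix']).T@c['T'][:3,:3].T
    o=c['T'][:3,3];return o+d*((z-o[2])/d[:,2])[:,None]
E
python3 - <<'E'
from h import *
for n in('top','scene'):
    c=dict(np.load(n+'0.npz'));P=world(c);hsv=cv2.cvtColor(c['frame'],cv2.COLOR_RGB2HSV);h,s,v=cv2.split(hsv)
    wx=(P[...,0]>.25)&(P[...,0]<.75)&(P[...,1]<-.05)&(P[...,1]>-.6)&(P[...,2]<.06)
    print(n,np.nanmedian(P[wx][:,2]))
    for nm,m in(('V',wx&(h>100)&(h<125)&(s>110)),('timer',wx&(h>38)&(h<75)&(s>130)),('tape',wx&(h>12)&(h<28)&(s>60))):
        k,l,st,ce=cv2.connectedComponentsWithStats(m.astype('u1'))
        for i in range(1,k):
            if st[i,4]<40: continue
            p=P[l==i]
            print(nm,st[i],np.round(ce[i]),'min',np.round(np.nanpercentile(p,2,axis=0),3),'max',np.round(np.nanpercentile(p,98,axis=0),3),'med',np.round(np.nanmedian(p,axis=0),3))
    # raised low things in dish zone
    m=wx&(P[...,2]>.006)
    k,l,st,ce=cv2.connectedComponentsWithStats(m.astype('u1'))
    for i in range(1,k):
        if st[i,4]<60: continue
        p=P[l==i];cn,_=cv2.findContours((l==i).astype('u1'),0,1);e=P[cn[0][:,0,1],cn[0][:,0,0]]
        cc,r=circle(e[:,:2]); print('up',st[i],np.round(ce[i]),np.round(np.nanmedian(p,axis=0),3),'circ',np.round(cc,4),round(r,4))
    # tall things nearby
    t=(P[...,0]>.2)&(P[...,0]<.8)&(P[...,2]>.1);q=P[t]
    for y0 in np.arange(-.6,.1,.05):
        g=q[(q[:,1]>y0)&(q[:,1]<=y0+.05)]
        if len(g): print('tall y',round(y0,2),np.round(g.min(0),3),np.round(g.max(0),3),len(g))
E
```

```text
top -0.0007809675682446393
V [309 155  36  27 282] [323. 165.] min [ 0.613 -0.385  0.01 ] max [ 0.685 -0.31   0.024] med [ 0.662 -0.341  0.018]
V [300 170  11  13  59] [304. 175.] min [ 0.623 -0.306  0.009] max [ 0.649 -0.281  0.022] med [ 0.637 -0.293  0.018]
timer [370 167  37  28 355] [387. 182.] min [ 0.567 -0.532  0.016] max [ 0.629 -0.452  0.029] med [ 0.583 -0.49   0.024]
tape [338 225  40  39 432] [358. 244.] min [ 0.407 -0.439  0.013] max [ 0.496 -0.349  0.028] med [ 0.452 -0.398  0.023]
tape [ 220  279  228   62 1285] [310. 302.] min [ 0.259 -0.584 -0.342] max [ 0.346 -0.052  0.002] med [ 0.34  -0.233 -0.003]
up [ 368  115   64  123 1468] [395. 178.] [ 0.598 -0.519  0.027] circ [ 0.5924 -0.5633] 0.0945
up [231 131  28  18 179] [246. 143.] [ 0.73  -0.16   0.035] circ [ 0.7614 -0.1584] 0.0352
up [209 138  10  10  70] [214. 143.] [ 0.745 -0.08   0.028] circ [ 0.7469 -0.0789] 0.0083
up [202 142  12  21 150] [207. 152.] [ 0.722 -0.059  0.03 ] circ [ 0.7258 -0.0568] 0.0166
up [294 154  52  34 507] [318. 168.] [ 0.65  -0.329  0.018] circ [ 0.6304 -0.3267] 0.0466
up [209 204  26  4
[... 2107 characters left out ...]
up [405 327  28  26 215] [418. 341.] [ 0.442 -0.574  0.048] circ [ 0.4627 -0.5724] 0.0273
tall y -0.6 [ 0.422 -0.6    0.1  ] [ 0.501 -0.55   0.654] 12996
tall y -0.55 [ 0.439 -0.55   0.101] [ 0.507 -0.541  0.641] 1762
tall y -0.35 [ 0.789 -0.308  0.101] [ 0.8  -0.3   0.14] 29
tall y -0.3 [ 0.759 -0.3    0.1  ] [ 0.8   -0.25   0.277] 1523
tall y -0.25 [ 0.747 -0.25   0.101] [ 0.798 -0.225  0.277] 277
tall y -0.15 [ 0.51  -0.139  0.289] [ 0.564 -0.1    0.298] 183
tall y -0.1 [ 0.519 -0.1    0.1  ] [ 0.552 -0.05   0.304] 530
tall y -0.05 [ 0.521 -0.05   0.122] [ 0.58  -0.001  0.315] 221
tall y 0.0 [0.489 0.    0.103] [0.582 0.05  0.345] 1557
tall y 0.05 [0.525 0.05  0.308] [0.549 0.051 0.321] 8
```

Run:
```python
from h import *
from scipy.optimize import minimize
C=[dict(np.load(n+'0.npz')) for n in('top','scene')]
S=8;M=[]
for c in C:
    P=world(c);h,s,v=cv2.split(cv2.cvtColor(c['frame'],cv2.COLOR_RGB2HSV))
    wx=(P[...,0]>.57)&(P[...,0]<.72)&(P[...,1]<-.25)&(P[...,1]>-.42)
    m=wx&(((h>100)&(h<128)&(s>100))|(P[...,2]>.008))
    M.append(m)
a=.062;r=2**-.5;L=.078;t=.014
# inner corner (a,0); arms go to (a-L r, +-L r); outer offset t
poly=np.array([[a,0],[a-L*r,L*r],[a-L*r+t*r,L*r+t*r],[a+t/r,0],[a-L*r+t*r,-L*r-t*r],[a-L*r,-L*r]])
def sil(c,p):
    R=np.array([[np.cos(p[2]),-np.sin(p[2])],[np.sin(p[2]),np.cos(p[2])]]);q=poly@R.T+p[:2]
    im=np.zeros((420*S//2,560*S//2),'u1')
    def dr(pts):
        uv=(project(c,pts)+.5)*S/2;cv2.fillPoly(im,[np.round(uv*16).astype(int)],1,shift=4)
    for z in(0,.02): dr(np.c_[q,np.full(6,z)])
    for i in range(6):
        j=(i+1)%6;dr(np.array([[*q[i],0],[*q[j],0],[*q[j],.02],[*q[i],.02]]))
    return im.astype(bool)
B=[cv2.resize(m.astype('u1'),None,fx=S/2,fy=S/2,interpolation=0).astype(bool) for m in M]
def iou(i,p): s=sil(C[i],p);return (s&B[i]).sum()/(s|B[i]).sum()
def fit(ids,p0):
    f=lambda x:-sum(iou(i,x*[.01,.01,.1]) for i in ids)
    o=minimize(f,np.array(p0)/[.01,.01,.1],method='Nelder-Mead',options=dict(initial_simplex=np.array(p0)/[.01,.01,.1]+np.array([[0,0,0],[1.5,0,0],[0,1.5,0],[0,0,1.5]])-.4))
    return o.x*[.01,.01,.1],-o.fun/len(ids)
for ids in([0],[1],[0,1]):
    best=max((fit(ids,[.605,-.328,w]) for w in(-.25,0,.2)),key=lambda b:b[1]);p=best[0]
    print(ids,np.round(p[:2],4),'yaw',np.degrees(p[2]).round(2),round(best[1],3))
for n,c in zip(('top','scene'),C):
    P=world(c);q=P[(P[...,0]>.2)&(P[...,0]<.65)&(P[...,2]>.04)]
    for y0 in np.arange(-.4,.75,.1):
        g=q[(q[:,1]>y0)&(q[:,1]<=y0+.1)]
        if len(g): print(n,'y',round(y0,2),np.round(g.min(0),3),np.round(g.max(0),3),len(g))
```

```text
[0] [ 0.6047 -0.3287] yaw -0.65 0.708
[1] [ 0.6047 -0.3291] yaw -1.75 0.775
[0, 1] [ 0.6053 -0.3283] yaw -1.42 0.739
top y -0.2 [ 0.513 -0.135  0.285] [ 0.565 -0.101  0.298] 152
top y -0.1 [ 0.523 -0.1    0.042] [ 0.582 -0.     0.31 ] 561
top y -0.0 [0.491 0.    0.089] [0.585 0.055 0.344] 1289
top y 0.2 [0.381 0.207 0.04 ] [0.561 0.3   0.121] 2430
top y 0.3 [0.418 0.3   0.041] [0.561 0.349 0.12 ] 1393
scene y -0.2 [ 0.51  -0.139  0.289] [ 0.564 -0.1    0.298] 183
scene y -0.1 [ 0.519 -0.1    0.041] [ 0.58  -0.001  0.315] 851
scene y -0.0 [0.489 0.    0.095] [0.582 0.051 0.345] 1566
scene y 0.1 [0.46  0.198 0.04 ] [0.46  0.198 0.04 ] 1
scene y 0.2 [0.375 0.205 0.04 ] [0.56  0.3   0.121] 2359
scene y 0.3 [0.415 0.3   0.04 ] [0.561 0.346 0.12 ] 789
scene y 0.4 [0.633 0.455 0.04 ] [0.65  0.499 0.095] 200
scene y 0.5 [0.63 0.5  0.04] [0.65  0.6   0.109] 400
scene y 0.6 [0.628 0.6   0.04 ] [0.65 0.7  0.11] 421
scene y 0.7 [0.628 0.7   0.04 ] [0.65  0.757 0.115] 199
```

Dish (0.4545, -0.258), radius 45 mm. Tape (0.452, -0.3955). Seat about (0.605, -0.3285), V yaw about -1.4°. These match the stated sizes and offsets. I'll push with the fingers half-open as a cradle, yaw about -14°.

{"method": "apply_moves", "body": {"targets": [[0.68,0,0,0,0,0,-0.056],[0.68,0.0235,0.0305,0,0,0,0],[0.68,0.0235,0.0305,0,0,0,0],[0.68,0.0235,0.0305,0,0,0,0],[0.68,0.0235,0.0305,0,0,0,0],[0.68,0.0235,0.0305,0,0,0,0],[0.68,0.0235,0.0305,0,0,0,0],[0.68,0.0235,0.0305,0,0,0,0],[0.68,0.0235,0.0305,0,0,0,0],[0.68,0.0235,0.0305,0,0,0,0],[0.68,0.0235,0.0305,0,0,0,0],[0.68,0.0235,0.0305,0,0,0,0],[0.68,0.012,0.0338,0,0,0,0],[0.68,0.012,0.0338,0,0,0,0],[0.68,0.012,0.0338,0,0,0,0],[0.68,0.012,0.0338,0,0,0,0],[0.68,0.012,0.0338,0,0,0,0],[0.68,0.012,0.0338,0,0,0,0],[0.68,0.012,0.0338,0,0,0,0],[0.68,0,0,0,0,0,0]]}}

```text
time_s: 1.77
tcp_pos: [0.4134, -0.0047, 0.2453]
eef_rot: [179.9, 0.0, -14.3]
contact_force: [-0.1, 0.6, -0.7]
gripper_width: 0.0596
gripper_force: 0.0
```

{"method": "apply_moves", "body": {"targets": [[0.68,0.0039,0.0336,0,0,0,0],[0.68,0.0039,0.0336,0,0,0,0],[0.68,0.0039,0.0336,0,0,0,0],[0.68,0.0039,0.0336,0,0,0,0],[0.68,0.0039,0.0336,0,0,0,0],[0.68,0.0039,0.0336,0,0,0,0],[0.68,0.0039,0.0336,0,0,0,0],[0.68,0,0,0.0335,0,0,0],[0.68,0,0,0.0335,0,0,0],[0.68,0,0,0.0335,0,0,0],[0.68,0,0,0.0335,0,0,0],[0.68,0,0,0.0335,0,0,0],[0.68,0,0,0.0305,0,0,0],[0.68,0,0,0,0,0,0],[0.68,0,0,0,0,0,0]]}}

```text
time_s: 3.02
tcp_pos: [0.3824, -0.2348, 0.0467]
eef_rot: [180.0, 0.3, -14.0]
contact_force: [0.3, 0.1, 1.1]
gripper_width: 0.0592
gripper_force: 0.0
```

Run:
```python
from plant import *
import cv2,numpy as np
c=capture('top');cv2.imwrite('pics/top1.png',cv2.resize(c['frame'][120:300,200:440,::-1],None,fx=3,fy=3))
```

```text
(no output)
```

View pics/top1.png

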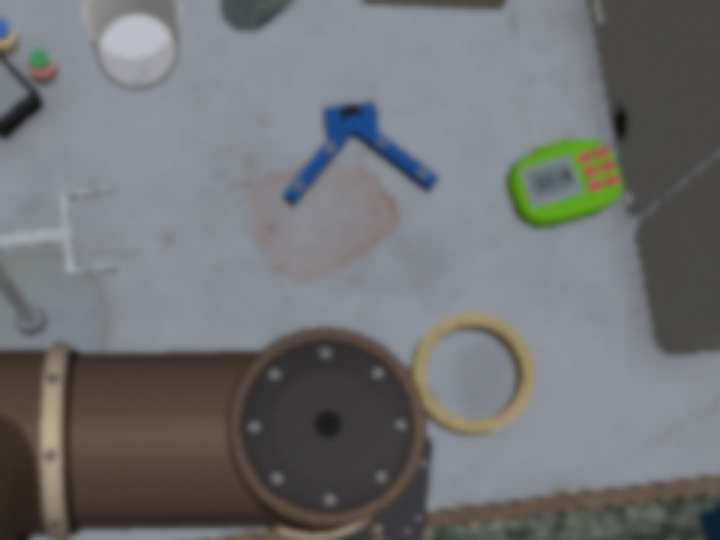

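The arm hides the dish. The V is clear, with inner corner near crop (350,137) and arm ends near (291,199) and (432,185); a block sits behind the corner. The tape and timer are untouched. I'll lower the tool, centre it on the dish, and check the seat from the inner edges.

{"method": "apply_moves", "body": {"targets": [[0.68,0,0.005,0.0115,0,0,0],[0.68,0,0,0.0115,0,0,0],[0.68,0,0,0,0,0,0],[0.68,0,0,0,0,0,0]]}}

```text
time_s: 3.4
tcp_pos: [0.3834, -0.2399, 0.0261]
eef_rot: [-180.0, -0.1, -14.0]
contact_force: [-0.7, -0.3, -0.3]
gripper_width: 0.0597
gripper_force: 0.0
```

Run:
```python
from plant import *
from h import *
c=capture('top')
for nm,uv in dict(inner=(350,139),Lin=(299,203),Lout=(284,193),Rin=(427,190),Rout=(437,181)).items():
    p=ray(c,[[200+(uv[0]+.5)/3-.5,120+(uv[1]+.5)/3-.5]],.02)[0];print(nm,np.round(p,4))
h,s,v=cv2.split(cv2.cvtColor(c['frame'],cv2.COLOR_RGB2HSV));m=(h>100)&(h<128)&(s>90);m[:150]=0;m[190:]=0;m[:,:290]=0;m[:,350:]=0
# arms' midlines from blue pixels, excluding corner block, at z=.02
ys,xs=np.nonzero(m);q=ray(c,np.c_[xs,ys],.02)[:,:2]
q=q[q[:,0]<.66]
L=q[q[:,1]>-.325];R=q[q[:,1]<-.335]
r=[]
for a in(L,R):
    vx,vy,x,y=cv2.fitLine(a.astype('f4'),cv2.DIST_HUBER,0,.01,.01).ravel()
    if vx<0:vx,vy=-vx,-vy
    r.append((x,y,vx,vy));print(len(a),'dir deg',np.degrees(np.arctan2(vy,vx)))
A=np.array([[r[0][2],-r[1][2]],[r[0][3],-r[1][3]]]);t=np.linalg.solve(A,[r[1][0]-r[0][0],r[1][1]-r[0][1]])
X=np.array(r[0][:2])+t[0]*np.array(r[0][2:]);yaw=np.mean([np.arctan2(k[3],k[2]) for k in r])
print('mid corner',X,'yaw',np.degrees(yaw),'seat',X-(.062+.0099)*np.array([np.cos(yaw),np.sin(yaw)]))
```

```text
inner [ 0.656  -0.3252  0.02  ]
Lin [ 0.6072 -0.2762  0.02  ]
Lout [ 0.6171 -0.2652  0.02  ]
Rin [ 0.6053 -0.3816  0.02  ]
Rout [ 0.6118 -0.3909  0.02  ]
119 dir deg -46.541992
134 dir deg 44.50428
mid corner [ 0.6693938  -0.32880718] yaw -1.0188558 seat [ 0.59750515 -0.3275287 ]
```

{"method": "apply_moves", "body": {"targets": [[0.68,0,0,0.002,0,0,0],[0.68,0.009,0,0,0,0,0],[0.68,0.009,0,0,0,0,0],[0.68,0.007,0,0,0,0,0],[0.68,0.006,0,0,0,0,0],[0.68,0,0,0,0,0,0]]}}

```text
time_s: 3.95
tcp_pos: [0.4144, -0.2477, 0.0226]
eef_rot: [180.0, -0.1, -14.0]
contact_force: [0.4, -0.6, -0.2]
gripper_width: 0.0596
gripper_force: 0.0
```

Run:
```python
from plant import *
import cv2,numpy as np
s=get_state();print(s['tcp_pos'],s['contact_force'])
c=capture('scene');cv2.imwrite('pics/scene1.png',cv2.resize(c['frame'][180:340,220:440,::-1],None,fx=3,fy=3))
```

```text
[ 0.41435197 -0.24770246  0.02260695] [ 0.37623477 -0.57911718 -0.20060314]
```

View pics/scene1.png

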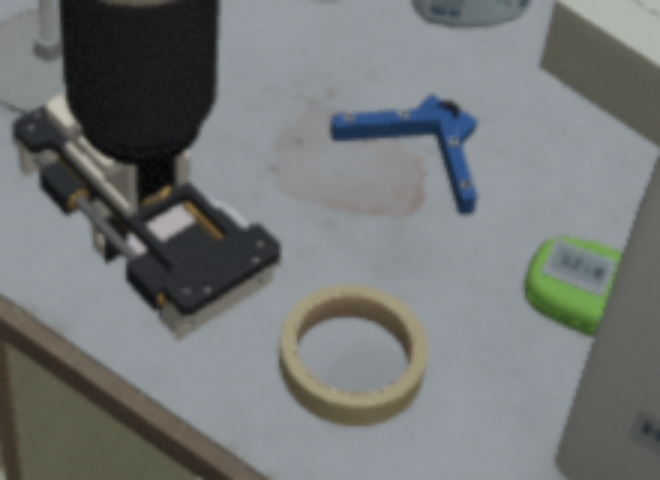

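The dish, with its rim near crop (235,215), is right in front of the gripper and the way is clear past the tape. Pushing along the first leg now.

{"method": "apply_moves", "body": {"targets": [[0.68,0.0081,0.0027,0,0,0,0],[0.68,0.0081,0.0027,0,0,0,0],[0.68,0.0081,0.0027,0,0,0,0],[0.68,0.0081,0.0027,0,0,0,0],[0.68,0.0081,0.0027,0,0,0,0],[0.68,0.0081,0.0027,0,0,0,0],[0.68,0.0081,0.0027,0,0,0,0],[0.68,0.0081,0.0027,0,0,0,0],[0.68,0.0081,0.0027,0,0,0,0],[0.68,0.0081,0.0027,0,0,0,0],[0.68,0.0081,0.0027,0,0,0,0],[0.68,0.0081,0.0027,0,0,0,0],[0.68,0.0081,0.0027,0,0,0,0],[0.68,0.0081,0.0027,0,0,0,0],[0.68,0.0081,0.0027,0,0,0,0],[0.68,0,0,0,0,0,0],[0.68,0,0,0,0,0,0]]}}

```text
time_s: 5.42
tcp_pos: [0.5208, -0.3162, 0.0223]
eef_rot: [-180.0, 0.0, -14.0]
contact_force: [0.0, -0.6, -0.6]
gripper_width: 0.0594
gripper_force: 0.0
```

Run:
```python
from plant import *
import cv2,numpy as np
s=get_state();print(s['tcp_pos'],s['contact_force'])
c=capture('scene');cv2.imwrite('pics/scene2.png',cv2.resize(c['frame'][180:340,220:440,::-1],None,fx=3,fy=3))
```

```text
[ 0.52077044 -0.31622501  0.0223493 ] [ 0.01260862 -0.62349021 -0.59066858]
```

View pics/scene2.png

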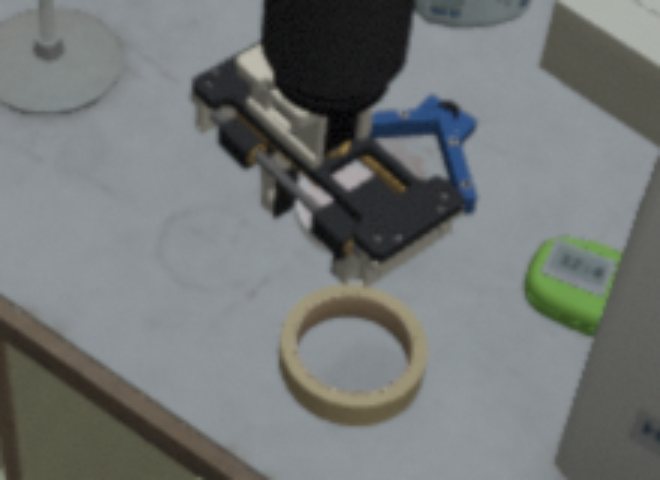

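The dish is in the cradle in front of the V mouth. The tape is at (353,353), in the same place as before. Now pushing along the V's axis.

{"method": "apply_moves", "body": {"targets": [[0.68,0.005,-0.0011,0,0,0,0],[0.68,0.005,-0.0011,0,0,0,0],[0.68,0.005,-0.0011,0,0,0,0],[0.68,0.005,-0.0011,0,0,0,0],[0.68,0.005,-0.0011,0,0,0,0],[0.68,0.005,-0.0011,0,0,0,0],[0.68,0,0,0,0,0,0],[0.68,0,0,0,0,0,0]]}}

```text
time_s: 6.13
tcp_pos: [0.5516, -0.3168, 0.0224]
eef_rot: [-180.0, -0.0, -14.0]
contact_force: [0.1, -0.5, 0.2]
gripper_width: 0.0594
gripper_force: 0.0
```

{"method": "apply_moves", "body": {"targets": [[0.68,0.002,-0.0005,0,0,0,0],[0.68,0.002,-0.0005,0,0,0,0],[0.68,0,0,0,0,0,0],[0.68,0,0,0,0,0,0]]}}

```text
time_s: 6.47
tcp_pos: [0.5554, -0.3169, 0.0226]
eef_rot: [-180.0, -0.0, -14.0]
contact_force: [-0.3, -0.5, 0.2]
gripper_width: 0.0595
gripper_force: 0.0
```

{"method": "apply_moves", "body": {"targets": [[0.68,0.002,-0.0005,0,0,0,0],[0.68,0,0,0,0,0,0],[0.68,0,0,0,0,0,0]]}}

```text
time_s: 6.72
tcp_pos: [0.5575, -0.3169, 0.0226]
eef_rot: [180.0, -0.0, -14.0]
contact_force: [0.0, 0.1, -0.1]
gripper_width: 0.0598
gripper_force: 0.0
```

{"method": "apply_moves", "body": {"targets": [[0.68,0.002,-0.0005,0,0,0,0],[0.68,0,0,0,0,0,0],[0.68,0,0,0,0,0,0]]}}

```text
time_s: 6.97
tcp_pos: [0.5596, -0.3169, 0.0226]
eef_rot: [180.0, -0.0, -14.0]
contact_force: [0.2, -0.4, -0.9]
gripper_width: 0.0596
gripper_force: 0.0
```

Run:
```python
from plant import *
import cv2,numpy as np
s=get_state();print(s['tcp_pos'],s['contact_force'])
c=capture('top');cv2.imwrite('pics/top2.png',cv2.resize(c['frame'][140:240,270:410,::-1],None,fx=5,fy=5))
```

```text
[ 0.55961639 -0.31689921  0.02255551] [ 0.182474   -0.44210502 -0.94187509]
```

View pics/top2.png

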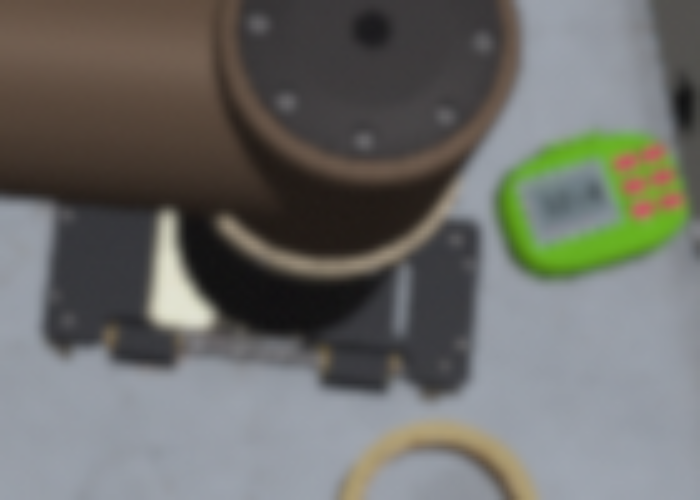

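The arm hides the dish, and the timer (590,205) and tape are undisturbed. There is no contact force yet, so I keep feeling forward.

{"method": "apply_moves", "body": {"targets": [[0.68,0.002,-0.0005,0,0,0,0],[0.68,0,0,0,0,0,0],[0.68,0,0,0,0,0,0]]}}

```text
time_s: 7.27
tcp_pos: [0.5612, -0.317, 0.0225]
eef_rot: [180.0, 0.0, -14.0]
contact_force: [-1.9, -0.7, 0.8]
gripper_width: 0.0597
gripper_force: 1.3
```

{"method": "apply_moves", "body": {"targets": [[0.68,0.002,-0.0005,0,0,0,0],[0.68,0,0,0,0,0,0],[0.68,0,0,0,0,0,0]]}}

```text
time_s: 7.52
tcp_pos: [0.5619, -0.317, 0.0223]
eef_rot: [180.0, 0.2, -14.1]
contact_force: [-6.1, -2.0, 4.0]
gripper_width: 0.0595
gripper_force: 3.5
```

Firm contact: 6 N on the tool, mainly along -x. The implied dish centre is about (0.602, -0.327), which matches the seat. Backing off and rising.

{"method": "apply_moves", "body": {"targets": [[0.68,0,0,0,0,0,0],[0.68,-0.004,0.001,0,0,0,0],[0.68,-0.008,0,0,0,0,0],[0.68,-0.012,-0.002,0,0,0,0],[0.68,-0.012,-0.002,0,0,0,0],[0.68,0,0,-0.03,0,0,0],[0.68,0,0,-0.035,0,0,0],[0.68,0,0,-0.035,0,0,0],[0.68,0,0,-0.035,0,0,0],[0.68,-0.04,0,-0.01,0,0,0],[0.68,-0.04,0,0,0,0,0],[0.68,-0.04,0,0,0,0,0],[0.68,0,0,0,0,0,0],[0.68,0,0,0,0,0,0]]}}

```text
time_s: 8.68
tcp_pos: [0.4112, -0.2756, 0.1684]
eef_rot: [-180.0, -0.1, -14.0]
contact_force: [0.7, 0.8, 0.4]
gripper_width: 0.0596
gripper_force: 0.0
```

Run:
```python
from plant import *
from h import *
for n in('top','scene'):
    c=capture(n);P=world(c)
    b=np.zeros((420,560,3),'u1')
    h,s,v=cv2.split(cv2.cvtColor(c['frame'],cv2.COLOR_RGB2HSV))
    m=(P[...,2]>.007)&(P[...,2]<.022)&(np.hypot(P[...,0]-.602,P[...,1]+.328)<.06)&~((h>100)&(h<128)&(s>90))
    if m.sum(): print(n,m.sum(),np.round(np.nanmin(P[m],0),4),np.round(np.nanmax(P[m],0),4))
    tp=(h>12)&(h<28)&(s>60)&(P[...,0]>.37)&(P[...,2]>.005)&(P[...,2]<.06)
    print('tape',np.round((np.nanmin(P[tp],0)+np.nanmax(P[tp],0))/2,3))
    f=cv2.resize(c['frame'][120:280,220:440,::-1] if n=='top' else c['frame'][180:340,240:460,::-1],None,fx=3,fy=2.5) if 0 else cv2.resize(c['frame'][120:280,240:440,::-1] if n=='top' else c['frame'][170:330,250:450,::-1],None,fx=2,fy=2)
    b=f if n=='top' else np.hstack([b0,f]);b0=f
cv2.imwrite('pics/end.png',b)
```

```text
top 771 [ 0.5779 -0.3844  0.0072] [ 0.6572 -0.2725  0.022 ]
tape [ 0.812 -0.136  0.035]
scene 1157 [ 0.5498 -0.3843  0.0071] [ 0.658  -0.2731  0.0219]
tape [ 0.838 -0.092  0.032]
```

View pics/end.png

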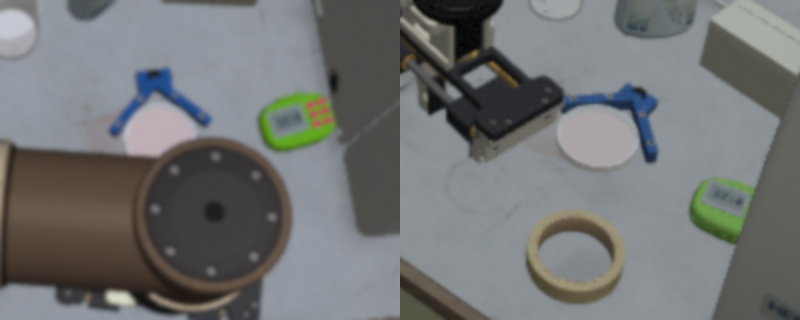

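The dish lies in the V, seen in the right-hand picture at (597,135), clear of the gripper; tape and timer are in place. A numeric check before handing in.

Run:
```python
from plant import *
from h import *
from scipy.optimize import least_squares
for tag,c in(('start',dict(np.load('scene0.npz'))),('now',capture('scene'))):
    P=world(c);h,s,v=cv2.split(cv2.cvtColor(c['frame'],cv2.COLOR_RGB2HSV))
    for nm,ce,R,zz,r0 in(('dish',(.4545,-.258) if tag=='start' else (.602,-.328),.056,(.007,.022),.0448),('tape',(.452,-.3955),.06,(.008,.035),.0476)):
        m=(P[...,2]>zz[0])&(P[...,2]<zz[1])&(np.hypot(P[...,0]-ce[0],P[...,1]-ce[1])<R)
        if nm=='dish': m&=~cv2.dilate((((h>98)&(h<130)&(s>60))).astype('u1'),np.ones((3,3))).astype(bool)
        k,l,st,_=cv2.connectedComponentsWithStats(m.astype('u1'));i=1+st[1:,4].argmax()
        cn,_=cv2.findContours((l==i).astype('u1'),0,1);e=P[cn[0][:,0,1],cn[0][:,0,0]][:,:2]
        o=least_squares(lambda q:np.hypot(*(e-q).T)-r0,ce,loss='soft_l1',f_scale=.002)
        print(tag,nm,np.round(o.x,4),'rms',np.sqrt(np.mean(o.fun**2)).round(4),'z',np.nanmedian(P[l==i][:,2]).round(4))
```

```text
start dish [ 0.4529 -0.2598] rms 0.001 z 0.016
start tape [ 0.4502 -0.3974] rms 0.0009 z 0.0244
now dish [ 0.5959 -0.3292] rms 0.0017 z 0.0158
now tape [ 0.4503 -0.3975] rms 0.001 z 0.0242
```

Run:
```python
from plant import *
from h import *
from scipy.optimize import least_squares
for tag,c,ce in(('start',dict(np.load('scene0.npz')),(.4529,-.2598)),('now',capture('scene'),(.5965,-.329))):
    P=world(c);m=(P[...,2]>.007)&(P[...,2]<.022)&(np.hypot(P[...,0]-ce[0],P[...,1]-ce[1])<.056)
    k,l,st,_=cv2.connectedComponentsWithStats(m.astype('u1'));i=1+st[1:,4].argmax()
    cn,_=cv2.findContours((l==i).astype('u1'),0,1);e=P[cn[0][:,0,1],cn[0][:,0,0]][:,:2]
    e=e[e[:,0]<ce[0]-.003]
    o=least_squares(lambda q:np.hypot(*(e-q).T)-.0448,ce,loss='soft_l1',f_scale=.002)
    print(tag,len(e),np.round(o.x,4),np.sqrt(np.mean(o.fun**2)).round(4))
    if tag=='now':cv2.imwrite('pics/end2.png',cv2.resize(c['frame'][200:270,310:400,::-1],None,fx=8,fy=8,interpolation=cv2.INTER_CUBIC))
```

```text
start 57 [ 0.453  -0.2597] 0.0007
now 53 [ 0.5971 -0.3288] 0.001
```

View pics/end2.png

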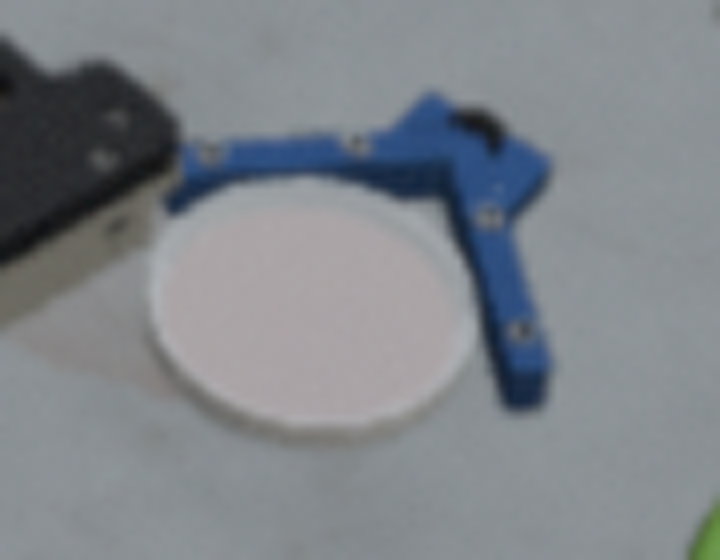

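The dish (about (598,-328) mm) touches both faces within what the image resolves, lying flat and clear of the gripper. Handing in.

```bash
python3 -c "
from plant import *
print(close_job())"
```

```text
the job is handed in; nothing more can be done
None
```

I pushed the dish into the V and pressed it home with about 6 N, then released it and handed the job in. It sat flat, touching both faces as far as the camera could show, with its centre within a few millimetres of my seat estimate; the tape and timer were not moved. The hand-in gave no verdict.

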